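# Get the pencil torch out of the slide-lid case

### The job

The pencil torch is clipped inside the low wooden case, under a flat sliding lid that has no handle: press on top of the lid and drag it back towards the case's low front edge until it is fully open, or very nearly. Then pull the torch straight up out of its spring clips and lay it flat in the shallow steel tray, setting it down rather than dropping it. Leave the lid open and do not knock over the glass jar or the white oil bottle.

Things in the scene. Friction and masses are not known exactly. Their poses are not given: they have to be found in the camera images.
- case: Low wooden case fixed to the bench, 210 (x) x 190 (y) x 68 mm high, walls 8 mm, inner floor 6 mm above the bench. Origin: centre of its underside, on the bench. Its x axis points from its front (low wall, 57 mm, over which the lid slides out) to its back; the lid opens along the case's -x, roughly towards the robot. z up.
- lid_top (a point): Centre of the upper face of the smooth flat plywood lid (201 x 172 x 6 mm, axes as the case's). The face lies 64 mm above the bench, 4 mm below the rims of the case's side and back walls, so no edge can be gripped. Shut, this point is 4.5 mm in front (-x) of the case's centre. The lid slides in grooves with about 2.5 N of friction; pressing on it with 6 to 20 N is enough to drag it.
- lid (a joint): How far the lid is open: 0 shut (start), 0.14 m fully open, growing as it slides along the case's -x. It stays where it is left. Fully open, the back 141 mm of the case's inside is uncovered.
- torch: Aluminium pencil torch, a plain cylinder 18 mm in diameter, 130 mm long, 50 to 100 g. Origin: its middle, on its axis; its y axis runs along its length. At the start it lies along the case's y, its axis 30 mm behind (+x) the case's centre and 40 mm above the bench. Its middle 70 mm is free for fingers, down to the case floor. It can roll.
- clip_left (a point): Top middle of the clip on the case's +y side: a C-shaped steel spring clip, open upwards, 12 mm wide (case y), 33 mm across (case x), top 54 mm above the bench, 42 mm from the torch's middle. Both clips together let the torch go at a straight upward pull of some 5 to 15 N, within 15 mm.
- clip_right (a point): The same point of the like clip on the case's -y side, 42 mm from the torch's middle.
- tray: Shallow open steel tray fixed to the bench, 150 (x) x 210 (y) x 22 mm high, walls 4 mm, floor 4 mm thick. Origin: centre of its underside. The torch lying on its floor has its axis 13 mm above the bench.
- jar: Closed glass jar, 60 mm in diameter, 85 mm high, standing between case and tray. Origin: centre of its underside, z up.
- oil: White plastic oil bottle, 64 mm in diameter, 170 mm high, standing on the far side of the bench. Origin: centre of its underside, z up.

How it is judged:
On the way, in this order (a step that is already met when the one before it is completed fails the run):
1. the lid is dragged open, at least 120 of its 140 mm, the torch still in its clips (value of joint lid above 0.12 m and z of torch in the frame of case below 0.048 m), for 0.2 s.
2. the torch is lifted out of its clips, clear above the case (z of torch in the frame of case above 0.085 m), for 0.1 s.
At the end, for the whole second after the job is handed in: The torch lies flat (within about 6 degrees) on the tray's floor, its middle inside the tray (within 68 mm of the tray's centre along its x and 65 mm along its y, less than 18 mm above the bench), released and at rest (under 20 mm/s); the lid is still open by more than 110 mm (x of torch in the frame of tray between -0.068 and 0.068 m and y of torch in the frame of tray between -0.065 and 0.065 m and z of torch in the frame of tray below 0.018 m and angle between torch's own y axis and vertical above 1.47 rad and linear speed of torch below 0.02 m/s and value of joint lid above 0.11 m); the robot touches nothing.
It fails at once if the jar or the oil bottle is knocked over (tilted more than 0.6 rad) (angle between any of jar, oil's own z axis and vertical above 0.6 rad).
It fails at once if the torch is dropped from more than about 5 cm or thrown (faster than 1 m/s while not in the fingers) (contact force between torch and the fingers below 0.05 N and linear speed of torch above 1 m/s).
It also fails if it takes over 54 s, if anything falls off the work surface, if the arm or the gripper's body presses on something with over 40 N, if the wrist force passes 120 N, or if a joint passes its speed limit or range.

### The arm

A 6-joint arm with a two-finger parallel gripper is mounted at the origin on the work surface. World frame = base frame: x ahead of the robot, y to its left, z up, the work surface at z = 0. Lengths are in m, angles in rad, forces in N, time in s.
With the tool pointing down it reaches from about 0.325 to 0.9 m from the base axis. Payload 6.1 kg.
Tool frame: the origin (TCP) lies midway between the tips of the shut fingers; the grasp point (between the pads) lies 19 mm behind it; z points along the fingers, y is the line along which they close (so a half turn about z gives the same grasp; the last joint's range is limited). The gripper opens to 85 mm and grips with 20 to 120 N. Pads are 22 mm wide; open, the fingers measure 114 mm over their backs; the gripper's body (76 mm by 85 mm) begins 54 mm behind the grasp point. The pads swing forward as they close: fully open they stand 13 mm farther back than shut.
Start: joints at [-1.464, 0.22, 1.526, -0, 1.395, -0.126], TCP at [0.144, -0.608, 0.231] pointing down, gripper open.
Joint ranges: [-2.98, 2.98], [-0.91, 2.08], [0.09, 2.57], [-1.24, 4.39], [0.2, 2.65], [-2.68, 2.68]. Speed limits (rad/s): [2.57, 2.57, 3.01, 3.14, 3.14, 3.14].

### API

Orientations are given as [roll, pitch, yaw] about the fixed x, y, z axes, in that order (R = Rz(yaw) Ry(pitch) Rx(roll)).
In Python, from plant import movep, move_l, set_joints, gripper_to, hold, inverse_kinematics, observe, get_image, get_calibration, Unreachable, job_done gives the robot as it stands. Calls block until the motion is done:
- movep(position, orientation): joint-space move of the TCP to a pose.
- move_l(position, feed=0.15, rotation=None, max_force=None): straight line of the TCP; rotation=None keeps the orientation; feed is the mean speed in m/s. With max_force (N) it stops when the force on the tool has changed by that much, and returns True; else False.
- set_joints(angles): joint-space move.
- gripper_to(opening, f_grip=None): finger opening in m; f_grip is the grip in N (None keeps the last); returns when the fingers have stopped.
- hold(seconds).
- inverse_kinematics(position, orientation): joint angles nearest the present ones, or None.
- observe(): the state.
- get_image(name): name is "scene" or "top" or "wrist"; returns (picture, depth): 384x512x3 uint8, red, green, blue; 384x512 float32, m along the optical axis (not along the pixel's ray), 0 where there is no reading.
- get_calibration(name): a dict with "intrinsics" (3x3 intrinsics, pixels), "world_from_camera" (4x4, takes a point from camera to world coordinates). Camera axes: x right, y down, z forward; pixel columns grow to the right and rows downward; lengths in m; the calibration is good to about 2 mm. A picture is of the moment at which its call begins: read the wrist's pose just before it. get_calibration takes no time and is no camera call; for the wrist camera it gives the pose at the moment of the call.
A pose or a line that the arm cannot do raises Unreachable and nothing moves.
- job_done(): hands the job in; it is judged then, once.
The state is a dict: "time_s": time; "q": joint angles; "joint_velocities": joint speeds; "joint_torque": joint torques, N m; "eef_pos": TCP position; "tcp_rot": TCP orientation; "ft_force": force on the tool from outside, world axes, zero at the start; "torque": the same for the moment, N m; "opening": finger opening in m; "grasp_force": force on a finger pad.
Only numpy, scipy, OpenCV 4.12 (cv2) and the standard library are available. Lean on these libraries where they do the work, as an engineer would, in place of code of your own. Each camera call takes 0.05 s, during which the arm holds its last target. There are 200 camera calls.

## Working session

There is one attempt and no reset: what is moved stays moved. The work goes in short steps, each a Python script; the robot and the scene stay as the last script left them, time stands still between calls to the robot, and variables do not carry over. Pictures are saved under pics/ and viewed, at most 10 in all, crops included, and the job is handed in when it is done.

```bash
mkdir -p pics; python3 - <<'E'
from plant import *
import cv2,numpy as np
for n in("top","scene"):
    im,d=get_image(n); cv2.imwrite(f"pics/{n}0.png",cv2.cvtColor(im,cv2.COLOR_RGB2BGR)); np.savez(f"{n}0.npz",d=d,**get_calibration(n))
    c=get_calibration(n); print(np.round(c["intrinsics"],1).tolist(),np.round(c["world_from_camera"],3).tolist())
print(observe()["time_s"])
E
```

```text
[[389.0, 0.0, 252.8], [0.0, 389.0, 193.8], [0.0, 0.0, 1.0]] [[-0.014, -0.996, 0.093, 0.573], [-1.0, 0.014, -0.001, 0.011], [-0.0, -0.093, -0.996, 0.987], [0.0, 0.0, 0.0, 1.0]]
[[383.0, 0.0, 258.1], [0.0, 383.0, 188.4], [0.0, 0.0, 1.0]] [[0.831, 0.409, -0.376, 1.018], [0.556, -0.612, 0.563, -0.513], [0.0, -0.677, -0.736, 0.706], [0.0, 0.0, 0.0, 1.0]]
0.1
```

View pics/top0.png

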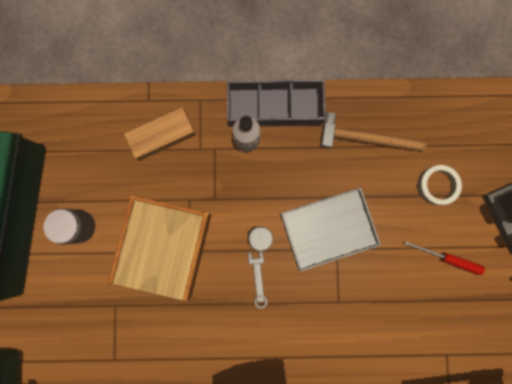

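View pics/scene0.png

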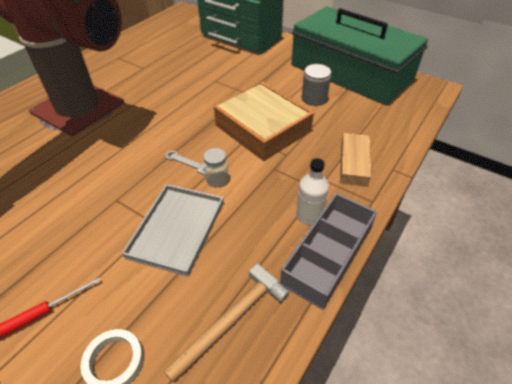

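The top view shows the case at about (160,248), the jar at (260,238), the tray at (330,229) and the oil bottle at (246,133). I'll enlarge the case and the tray.

```bash
python3 - <<'E'
import cv2
im=cv2.imread("pics/top0.png")
cv2.imwrite("pics/crop.png",cv2.resize(im[180:310,100:300-90],None,fx=4.5,fy=4.5,interpolation=cv2.INTER_CUBIC))
cv2.imwrite("pics/crop2.png",cv2.resize(im[180:280,235:390],None,fx=5,fy=5,interpolation=cv2.INTER_CUBIC))
E
```

```text
(no output)
```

View pics/crop.png

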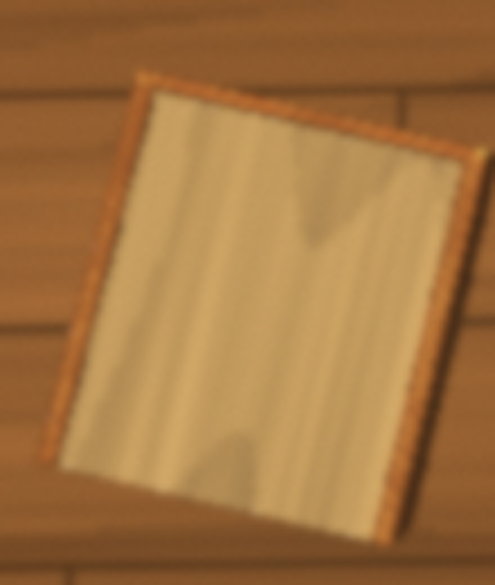

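View pics/crop2.png

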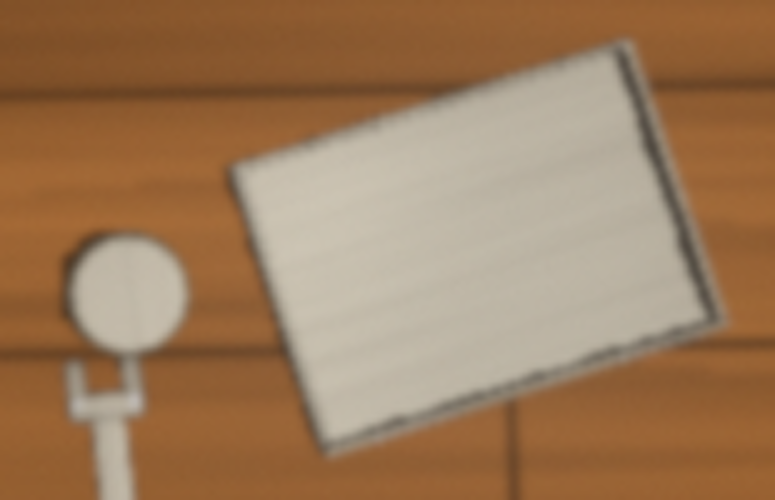

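The crop puts the lid corners at (152,90), (463,163), (375,540) and (60,468). The tray rim corners are at (232,165), (628,40), (728,322) and (328,455), and the jar top is at (129,293), all in crop pixels.

```bash
cat > h.py <<'E'
import numpy as np
def ray(c,px,z):
    K,T=np.array(c["intrinsics"]),np.array(c["world_from_camera"])
    r=T[:3,:3]@np.linalg.solve(K,[px[0],px[1],1]); o=T[:3,3]
    return o+r*(z-o[2])/r[2]
E
python3 - <<'E'
from h import *
c=np.load("top0.npz")
L=np.array([ray(c,np.array(p)/4.5+[99.6,179.6],.064) for p in[(152,90),(463,163),(375,540),(60,468)]])
T=np.array([ray(c,np.array(p)/5+[234.6,179.6],.022) for p in[(232,165),(628,40),(728,322),(328,455)]])
for P in(L,T):
    e=np.roll(P,-1,0)-P; print(P.round(4).tolist(),"\nc",P.mean(0).round(4),"len",np.linalg.norm(e,axis=1).round(4))
    ax=(P[0]+P[1]-P[2]-P[3]); ay=(P[0]+P[3]-P[1]-P[2]); print("yaw x",np.arctan2(ax[1],ax[0]),"yaw from y",np.arctan2(-ay[0],ay[1]))
print("jar",ray(c,np.array((129,293))/5+[234.6,179.6],.085),"oil",ray(c,(245,124),.17))
d=c["d"]; 
for p in((160,248),(330,229),(260,238)):
    K,M=c["intrinsics"],c["world_from_camera"]; print(M@np.r_[np.linalg.solve(K,[*p,1])*d[p[1],p[0]],1])
E
```

```text
[[0.6485, 0.2944, 0.064], [0.6076, 0.1299, 0.064], [0.4135, 0.1758, 0.064], [0.4524, 0.3393, 0.064]] 
c [0.5305 0.2349 0.064 ] len [0.1695 0.1994 0.1681 0.2011]
yaw x -0.22870518905421022 yaw from y -0.23869160172015585
[[0.6144, -0.0595, 0.022], [0.674, -0.2584, 0.022], [0.5336, -0.3021, 0.022], [0.4718, -0.1035, 0.022]] 
c [ 0.5734 -0.1809  0.022 ] len [0.2077 0.147  0.208  0.1492]
yaw x 0.3007128184286614 yaw from y 0.29634306990813547
jar [ 0.55332341 -0.00617704  0.085     ] oil [0.79915943 0.02458482 0.17      ]
[0.53339636 0.22950398 0.06654367 1.        ]
[ 0.57214251 -0.18358637  0.00243145  1.        ]
[ 0.55385271 -0.00521275  0.08779732  1.        ]
```

```bash
cat >> h.py <<'E'
from plant import *
C=np.array([.535,.234]); CY=-.2335; T=np.array([.5734,-.181]); TY=.2985
def pt(c,y,dx,dy,z): return [c[0]+np.cos(y)*dx-np.sin(y)*dy, c[1]+np.sin(y)*dx+np.cos(y)*dy, z]
def st(m=""):
    o=observe(); print(m,round(o["time_s"],2),np.round(o["eef_pos"],4),"F",np.round(o["ft_force"],1),"op",round(o["opening"],4),"g",round(o["grasp_force"],1),"q6",round(o["q"][5],2)); return o
E
python3 - <<'E'
from h import *
print(observe()["tcp_rot"])
for s in(1,-1):
    print(s,[np.round(q,2) if q is not None else None for q in(inverse_kinematics(pt(C,CY,70,0,.1) if 0 else pt(C,CY,.07,0,.1),[np.pi,0,CY+s*np.pi/2]),inverse_kinematics(pt(T,TY,0,0,.02),[np.pi,0,TY+s*np.pi/2]))])
gripper_to(0.0,60)
movep(pt(C,CY,.068,0,.09),[np.pi,0,CY+np.pi/2] if 0 else [np.pi,0,CY-np.pi/2]); st("above")
b=move_l(pt(C,CY,.068,0,.055),feed=.02,max_force=8); print(b); st("touch")
E
```

```text
[-3.13986479e+00 -2.04151097e-04  2.32799625e-01]
1 [array([ 0.22,  0.38,  1.59, -0.  ,  1.17,  0.46]), array([-0.44,  0.4 ,  1.73,  0.  ,  1.01, -0.74])]
-1 [None, array([-0.44,  0.4 ,  1.73, -0.  ,  1.01,  2.41])]Traceback (most recent call last):
  File "<stdin>", line 6, in <module>
plant.Unreachable: the arm cannot take that pose within its joint ranges
```

Use the + sign.

```bash
python3 - <<'E'
from h import *
st("0")
movep(pt(C,CY,.068,0,.09),[np.pi,0,CY+np.pi/2]); st("above")
b=move_l(pt(C,CY,.068,0,.055),feed=.02,max_force=8); print(b); st("touch")
E
```

```text
0 0.87 [ 0.1442 -0.6082  0.2313] F [ 0.3 -0.  -0.4] op 0.0 g 0.0 q6 -0.13
above 4.2 [0.6016 0.2175 0.0902] F [0.2 0.1 0.4] op 0.0002 g 0.0 q6 0.46
True
touch 5.42 [0.6011 0.2182 0.064 ] F [-1.  -0.2  6.3] op 0.0001 g 3.1 q6 0.46
```

```bash
python3 - <<'E'
from h import *
z=observe()["eef_pos"][2]
def press():
    global z
    for _ in range(6):
        f=observe()["ft_force"][2]
        if f>10: break
        z-=.0005; p=observe()["eef_pos"]; move_l([p[0],p[1],z],feed=.02)
press(); st("press"); print("z",z)
for x in(.058,.02,-.02,-.06,-.076):
    move_l(pt(C,CY,x,0,z),feed=.08)
    f=st(f"x{x}")["ft_force"][2]
    if f<8: z-=.0006
    if f>17: z+=.0005
move_l(pt(C,CY,-.076,0,.2),feed=.2); 
movep(pt(C,CY,-.05,0,.3),[np.pi,0,CY+np.pi/2])
import cv2
im,d=get_image("top"); cv2.imwrite("pics/open.png",cv2.resize(cv2.cvtColor(im,cv2.COLOR_RGB2BGR)[150:384,60:300],None,fx=2.5,fy=2.5)); st()
im,d=get_image("scene"); cv2.imwrite("pics/open2.png",cv2.resize(cv2.cvtColor(im,cv2.COLOR_RGB2BGR)[40:200,150:370],None,fx=3,fy=3))
E
```

```text
press 6.17 [0.6017 0.2184 0.064 ] F [-5.  -1.5 10.9] op 0.0001 g 5.8 q6 0.46
z 0.06252775481328468
x0.058 6.45 [0.5918 0.2207 0.064 ] F [-2.7 -1.5 10.4] op 0.0002 g 4.9 q6 0.47
x0.02 7.08 [0.5544 0.23   0.064 ] F [-2.5  0.7 11.6] op 0.0001 g 5.5 q6 0.49
x-0.02 7.72 [0.5156 0.2396 0.0639] F [-2.7  1.1 11.2] op 0.0001 g 5.4 q6 0.53
x-0.06 8.38 [0.4769 0.2492 0.064 ] F [-1.1  2.3 10.6] op -0.0001 g 5.2 q6 0.57
x-0.076 8.72 [0.4609 0.2528 0.0639] F [-2.6  1.9 12.1] op 0.0 g 5.9 q6 0.58
 10.1 [0.4856 0.2452 0.298 ] F [-0.  -0.7 -1. ] op -0.0002 g 0.0 q6 0.56
```

View pics/open2.png

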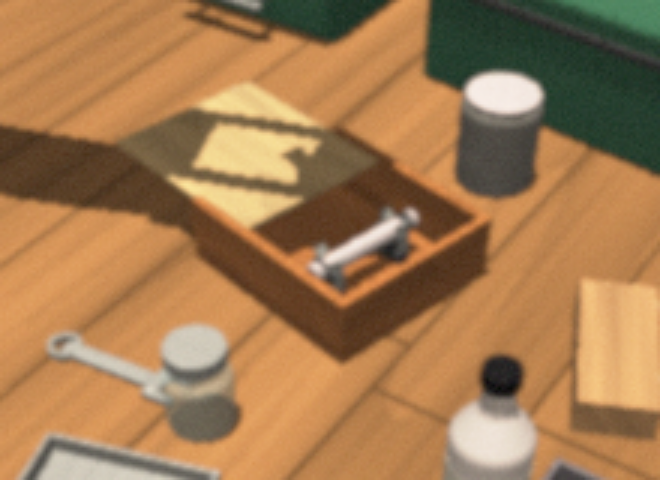

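The lid is open and the torch is visible in its clips. I'll use a wrist view to measure the lid edge and the torch.

```bash
python3 - <<'E'
from h import *
import cv2
gripper_to(.05,80)
movep(pt(C,CY,.0,0,.28),[np.pi,0,CY+np.pi/2]); hold(.2)
c=get_calibration("wrist"); im,d=get_image("wrist"); st()
np.savez("w.npz",d=d,**c)
cv2.imwrite("pics/w.png",cv2.cvtColor(im,cv2.COLOR_RGB2BGR))
K,M=c["intrinsics"],c["world_from_camera"]
v,u=np.mgrid[:384,:512]; P=np.linalg.inv(K)@np.stack([u.ravel(),v.ravel(),np.ones(u.size)])*d.ravel()
P=(M[:3,:3]@P).T+M[:3,3]; P=P[d.ravel()>0]
q=P[:,:2]-C; X=q@[np.cos(CY),np.sin(CY)]; Y=q@[-np.sin(CY),np.cos(CY)]
m=(abs(Y)<.03)
for lo in np.arange(-.12,.12,.005):
    k=m&(X>=lo)&(X<lo+.005)
    if k.sum()>5: print(round(lo,3),k.sum(),np.percentile(P[k,2],[10,50,90]).round(4))
k=m&(P[:,2]>.03)&(P[:,2]<.056)&(X>.01)&(X<.05); print("torch x",X[k].mean(),X[k].min(),X[k].max())
for a in(-.02,.02):
    kk=k&(abs(Y-a)<.01); print(a,X[kk].mean(),P[kk,2].max())
k=(P[:,2]>.044)&(P[:,2]<.052)&(abs(X-.03)<.005); print("torch y ext",np.percentile(Y[k],[0,1,99,100]))
E
```

```text
11.27 [0.5347 0.2344 0.2809] F [-0.1  0.7 -0.3] op 0.0501 g 0.0 q6 0.51
-0.12 251 [0.0631 0.064  0.0648]
-0.115 256 [0.0631 0.064  0.0647]
-0.11 260 [0.0631 0.064  0.0648]
-0.105 246 [0.063  0.0638 0.0648]
-0.1 256 [0.063  0.0639 0.0648]
-0.095 257 [0.0629 0.0639 0.0649]
-0.09 250 [0.0629 0.0639 0.0647]
-0.085 252 [0.0629 0.0641 0.0649]
-0.08 255 [0.0632 0.064  0.065 ]
-0.075 251 [0.0629 0.064  0.0649]
-0.07 257 [0.0631 0.0639 0.0649]
-0.065 301 [0.0631 0.0641 0.3533]
-0.06 1456 [0.0642 0.3482 0.3588]
-0.055 2897 [0.3327 0.3479 0.3633]
-0.05 3806 [0.3336 0.3433 0.3577]
-0.045 1851 [0.0636 0.3374 0.3394]
-0.04 1271 [0.0063 0.3298 0.3376]
-0.035 979 [0.006  0.3287 0.3398]
-0.03 1984 [0.2883 0.3276 0.3571]
-0.025 3033 [0.2902 0.3496 0.3677]
-0.02 1709 [0.007  0.3625 0.3703]
-0.015 1336 [0.0065 0.3626 0.3727]
-0.01 1018 [0.0061 0.3597 0.3648]
-0.005 921 [0.006  0.3602 0.3647]
0.0 917 [0.006  0.3602 0.3647]
0.005 985 [0.0061 0.3597 0.3647]
0.01 1260 [0.0063 0.3614 0.3729]
0.015 1548 [0.0068 0.3632 0.3704]
0.02 2069 [0.0423 0.3602 0.3697]
0.025 3203 [0.2884 0.3202 0.3588]
0.03 1191 [0.0487 0.3283 0.3412]
0.035 1026 [0.0466 0.3274 0.3374]
0.04 1220 [0.3286 0.3377 0.3391]
0.045 3150 [0.3326 0.3406 0.3521]
0.05 3439 [0.3369 0.352  0.3624]
0.055 1659 [0.007  0.3466 0.3585]
0.06 312 [0.0053 0.0068 0.3541]
0.065 195 [0.0051 0.006  0.007 ]
0.07 188 [0.0052 0.0062 0.0072]
0.075 193 [0.005  0.0061 0.0071]
0.08 191 [0.005  0.006  0.0072]
0.085 191 [0.0051 0.0061 0.0072]
0.09 198 [0.0052 0.0062 0.0072]
0.095 917 [0.0064 0.0389 0.0672]
0.1 250 [0.0672 0.0681 0.069 ]
0.105 58 [0.067  0.0677 0.0686]
torch x 0.030814383635965323 0.022328974972581454 0.04047539106773479
-0.02 0.030558077310711907 0.050840334327246106
0.02 0.03116185906582651 0.05094013644662437
torch y ext [-0.08736996 -0.08654798  0.06746858  0.06850828]
```

View pics/w.png

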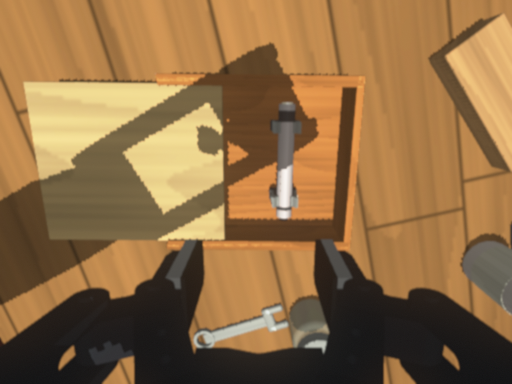

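The lid's back edge is at case x ≈ -43 mm, so it is fully open. The torch is at x ≈ 31 mm with its axis near 40 mm, so I'll grasp it.

```bash
python3 - <<'E'
from h import *
R=[np.pi,0,CY+np.pi/2]
movep(pt(C,CY,.031,.001,.11),R)
print(move_l(pt(C,CY,.031,.001,.0315),feed=.06,max_force=15)); st("down")
gripper_to(0,80); o=st("grip")
if o["opening"]>.012:
    move_l(pt(C,CY,.031,.001,.07),feed=.06); st("up1")
    move_l(pt(C,CY,.031,.001,.17),feed=.12); hold(.2); st("up2")
    import cv2
    im,d=get_image("wrist"); cv2.imwrite("pics/g.png",cv2.cvtColor(im,cv2.COLOR_RGB2BGR))
E
```

```text
False
down 13.45 [0.5658 0.2279 0.0321] F [ 0.2 -1.1 -1. ] op 0.05 g 0.0 q6 0.49
grip 13.87 [0.5656 0.2279 0.0321] F [-2.8 -1.   4.3] op 0.0149 g 78.1 q6 0.49
up1 14.66 [0.5652 0.2278 0.0699] F [ 0.  -0.  -0.6] op 0.0146 g 80.9 q6 0.49
up2 15.84 [0.5648 0.2276 0.1689] F [-0.3 -0.4 -0.9] op 0.0148 g 80.9 q6 0.49
```

View pics/g.png

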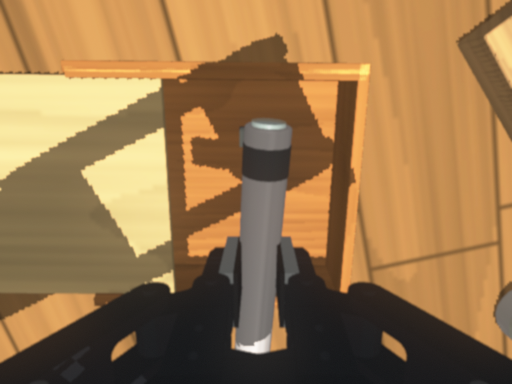

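The torch is in the fingers, but its far end at (267,130) looks wider than its near end at (255,345), so it may be tilted. I'll measure that by depth.

```bash
cat >> h.py <<'E'
def tilt():
    c=get_calibration("wrist"); im,d=get_image("wrist"); K,M=c["intrinsics"],c["world_from_camera"]
    out=[]
    for v in range(100,345,20):
        for u in (255,262,268):
            z=d[v,u]
            if z>0: out.append((v,u,*(M@np.r_[np.linalg.solve(K,[u,v,1])*z,1])[:3]))
    return np.array(out),M
E
python3 - <<'E'
from h import *
P,M=tilt(); st(); print(M.round(3)); e=observe()["eef_pos"]
for p in P[1::3]: print(p[:2],(p[2:]-e).round(4))
E
```

```text
15.94 [0.5651 0.2277 0.1693] F [ 0.5 -0.5 -0.7] op 0.0147 g 80.9 q6 0.49
[[ 0.973 -0.224 -0.063  0.582]
 [-0.233 -0.937 -0.262  0.294]
 [-0.     0.27  -0.963  0.312]
 [ 0.     0.     0.     1.   ]]
[100. 262.] [ 0.0201  0.0668 -0.1636]
[120. 262.] [0.0167 0.0597 0.0138]
[140. 262.] [0.0151 0.0534 0.022 ]
[160. 262.] [0.0135 0.0464 0.0222]
[180. 262.] [0.0117 0.0389 0.0205]
[200. 262.] [0.0099 0.0312 0.0199]
[220. 262.] [0.0079 0.0226 0.0178]
[240. 262.] [0.0059 0.0142 0.0172]
[260. 262.] [0.0037 0.0047 0.0153]
[280. 262.] [ 0.0013 -0.0052  0.0136]
[300. 262.] [-0.0012 -0.0161  0.0114]
[320. 262.] [-0.0035 -0.0257  0.0118]
[340. 262.] [-0.0064 -0.0383  0.0088]
```

The torch is tilted about 8° in the pads, with its case -y end low. I'll carry it over, loosen the grip a little and let the tray floor level it while lowering.

```bash
python3 - <<'E'
from h import *
R=[np.pi,0,TY+np.pi/2]
movep(pt(T,TY,0,0,.17),R); st("over")
move_l(pt(T,TY,0,0,.04),feed=.1); st("near")
gripper_to(0,30); st("soft")
print(move_l(pt(T,TY,0,0,.0075),feed=.02,max_force=12)); st("low")
P,M=tilt(); print(P[1::3][[2,6,10,12],2:].round(4))
E
```

```text
over 17.46 [ 0.5736 -0.1802  0.17  ] F [-1.1  0.1 -0.6] op 0.0148 g 81.0 q6 -0.73
near 18.91 [ 0.5741 -0.1813  0.0409] F [-0.3 -0.2 -0.2] op 0.0148 g 81.0 q6 -0.74
soft 19.12 [ 0.5737 -0.1811  0.0405] F [-0.2  0.  -0. ] op 0.0149 g 81.0 q6 -0.74
False
low 20.9 [ 0.5735 -0.181   0.0077] F [-0.7  1.4  2.1] op 0.0149 g 79.2 q6 -0.74
[[ 0.56   -0.1286  0.0237]
 [ 0.5693 -0.1588  0.0236]
 [ 0.5804 -0.1944  0.0219]
 [ 0.5864 -0.2138  0.0221]]
```

The torch is now flat, with its top at 22-24 mm. Release it.

```bash
python3 - <<'E'
from h import *
import cv2
gripper_to(.045); st("open")
move_l(pt(T,TY,0,0,.15),feed=.1); movep(pt(T,TY,-.06,-.1,.3),[np.pi,0,TY+np.pi/2]); hold(.3)
im,d=get_image("scene"); st(); cv2.imwrite("pics/end.png",cv2.cvtColor(im,cv2.COLOR_RGB2BGR))
im,d=get_image("wrist"); cv2.imwrite("pics/endw.png",cv2.cvtColor(im,cv2.COLOR_RGB2BGR))
E
```

```text
open 21.35 [ 0.5734 -0.1811  0.0074] F [-0.1  0.1 -0.4] op 0.0447 g 0.0 q6 -0.74
 24.06 [ 0.5455 -0.2934  0.2989] F [ 0.2  0.1 -0.1] op 0.0452 g 0.0 q6 -0.92
```

View pics/end.png

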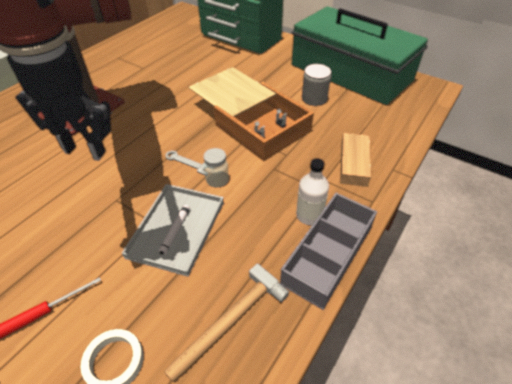

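The torch lies in the tray at about (175,230). The lid is open, and the jar (215,167) and oil bottle (312,190) are upright.

```bash
python3 -c "
from plant import *
hold(.5); print(job_done())"
```

```text
the job is handed in; nothing more can be done
None
```

I handed in the job at about 25 s of the 54 s allowed: the lid is fully open, the torch was set down flat in the tray, and the jar and oil bottle are still standing; no verdict was returned.

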